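# Prise open the hinged packing box with a scraper

## Robot

A 6-joint arm with a two-finger parallel gripper is mounted at the origin on the work surface. World frame = base frame: x ahead of the robot, y to its left, z up, the work surface at z = 0. Lengths are in m, angles in rad, forces in N, time in s.
With the tool pointing down it reaches from about 0.25 to 0.725 m from the base axis. Payload 4 kg.
Tool frame: the origin (TCP) lies between the finger pads; the fingertips stand 17 mm ahead of it and the grasp point (between the pads) lies 2 mm behind it; z points along the fingers, y is the direction in which the jaws open and shut (so a half turn about z gives the same grasp; the last joint's range is limited). The gripper opens to 85 mm and grips with 20 to 120 N. Pads are 22 mm wide; open, the fingers measure 114 mm over their backs; the gripper's body (76 mm by 85 mm) begins 54 mm behind the grasp point. The pads swing forward as they close: fully open they stand 13 mm farther back than shut.
Start: joints at [-1.305, 0.241, 0.005, 1.335, 0, 1.571], TCP at [0.131, -0.482, 0.248] pointing down, gripper open.
Joint ranges: [-2.72, 2.72], [-1.05, 1.87], [-1.09, 1.28], [-1.99, 2.15], [-1.42, 1.44], [-3.14, 3.14]. Speed limits (rad/s): [2.79, 2.79, 3.14, 3.14, 3.14, 3.14].

## Interface

Orientations are given as a unit quaternion [x, y, z, w].
In Python, from workcell import readout, viewer, order gives the robot as it stands. The module is installed in compiled form; this text tells all that it offers.
- The arm moves only by the shell command python3 -m crank 'ROWS'. ROWS is text: rows parted by semicolons, each of 7 numbers parted by spaces: the shift along the tool's x, y, z in m, then the turn, a rotation vector about the tool's x, y, z in rad, then the gripper's target within -1 to 1 (shut at 1, half-way at 0, fully open at -1). A call has 1 to 20 rows; each row shifts and turns the pose as measured when the row begins, along the tool's axes as they then stand; what a row does not reach is not made up. A row lasts 1/12 s, in which the tool goes at most 41.7 mm and 7.16 degrees, less where a joint would pass 70% of its speed; a pose out of reach is approached as far as the arm can. A call with a gripper value outside its range is refused whole. The fingers move at their own pace and stop on an object; the grip force is fixed at half the most. Time passes only in rows, so rows that do not move let the fingers close. It gives the time, the measured TCP pose, the force and the opening at its end, in the units of the state.
- readout.get_obs(): the state, without advancing time (a new reading comes with each control period).
- viewer.camera(name): name is "scene" or "top" or "wrist"; returns the picture (420x560x3 uint8, red, green, blue); there is no depth.
- viewer.calibration(name): a dict with "fx", "fy", "cx", "cy" (pixels), "eye" and "rotation" of the camera in the world. Camera axes: x right, y down, z forward; pixel columns grow to the right and rows downward; lengths in m; the calibration is good to about 2 mm. A picture is of the moment at which its call begins: read the wrist's pose just before it. calibration takes no time and is no camera call; for the wrist camera it gives the pose at the moment of the call.
- order.job_done(): hands the job in, once; it reports no verdict.
The state is a dict: "clock": time; "joint_pos": joint angles; "joint_vel": joint speeds; "tau": joint torques, N m; "eef_pos": TCP position; "tool_rot": TCP orientation; "ft_force": force on the tool from outside, world axes, zero at the start; "ft_torque": the same for the moment, N m; "grip_width": finger opening in m.
Only numpy, scipy, OpenCV 4.12 (cv2) and the standard library are available. Lean on these libraries where they do the work, as an engineer would, in place of code of your own. Each camera call takes 0.05 s, during which the arm holds its last target. There are 200 camera calls.

## Task

Pick up the flat scraper and use its blade, pushed into the slot under the lid at the front of the white hinged packing box, to prise the lid up and swing it well open, nearly upright or further, so that it stays open by itself. Keep the gripper itself off the box and its lid, then set the scraper down (do not drop it) flat on the table, clear of the box, and let go. Leave the two glazed pots standing where they are.

Things in the scene. Friction and masses are not known exactly. Their poses are not given: they have to be found in the camera images.
- scraper: Loose flat scraper, 200 mm long, 0.14 kg: square wooden handle 110 long x 24 wide x 26 high, then a stiff steel blade 90 long, 40 wide, 2.5 thick at mid-height of the handle. Origin: underside, below the handle's middle; x points to the blade, z up. Starts with its handle flat on the table, left or right of the box; a hammer lies on the other side.
- scraper_grip (a point): Point on the handle near the scraper's centre of mass: on its mid-line, 30 mm ahead of the origin and 13 mm above the underside, 115 mm behind the blade's tip. Axes as the scraper's.
- scraper_tip (a point): Middle of the blade's front edge, 145 mm ahead of the scraper's origin, 13 mm above its underside. Axes as the scraper's.
- case: Fixed white packing box, yellow tape, 150 deep (x) x 220 wide (y) x 92 mm high, walls 12 thick, plus a 14 mm lid of the same outline (106 in all). Origin: centre of its underside, z up. Its -x side is the front, roughly towards the robot; hinge at the back. A white ledge 80 wide, 20 deep sticks out of the front under the slot, its top 80 mm above the table. At least 25 mm free under the lid.
- case_slot (a point): Centre of the slot's mouth in the front face, 75 mm in front of the case's origin, 86 mm above the table. The slot is a notch 80 mm wide, 12 mm high, right through the 12 mm front wall into the hollow: its floor is level with the ledge (z 80 mm), its roof is the underside of the shut lid (z 92 mm). Axes as the case's: the blade goes in along +x.
- lid (a joint): Opening angle of the lid in rad: 0 shut, 1.57 upright, end stop 1.9 leaning back. Stiff hinge: the lid stays where it is left; about 2 to 2.5 N upwards near its front edge moves it. Lid mass about 0.12 kg.
- lid_edge (a point): Middle of the lower front edge of the lid; moves with the lid. With the lid shut it lies 92 mm above the table, above the slot's mouth; 150 mm from the hinge line.
- lid_hinge (a point): Middle of the hinge line, at the top of the back wall, 92 mm above the table, 75 mm behind the case's origin. The hinge line runs along the case's y axis.
- pot_tall: Loose blue glazed pot, 100 mm across and 150 mm high, a bystander. Origin: centre of its underside.
- pot_low: Loose white glazed pot, 110 mm across and 85 mm high, a bystander. Origin: centre of its underside.
There are look-alikes about, which are no part of the job. What is shaped like the scraper but orange or yellow is not meant.

How it is judged:
By the outcome, as a careful person would: the job done as asked, in the order asked, and still so for the second after the job is handed in, with the robot touching nothing.
It also fails if it takes over 64 s, if anything falls off the work surface, if the arm or the gripper's body presses on something with over 40 N, if the wrist force passes 120 N, or if a joint passes its speed limit or range.

## Working session

There is one attempt and no reset: what is moved stays moved. The work goes in short steps, Python scripts to look and compute and a shell command to move; the robot and the scene stay as the last step left them, time stands still between calls to the robot, and variables do not carry over. Pictures are saved under pics/ and viewed, about 8 in all and at most 12, crops included, and the job is handed in when it is done.

```bash
mkdir -p pics; python3 - <<'E'
from workcell import readout, viewer
import cv2
o=readout.get_obs(); print({k:o[k] for k in ("clock","eef_pos","tool_rot","grip_width","ft_force")})
for n in ("scene","top"):
    c=viewer.calibration(n); print(n,c)
    cv2.imwrite(f"pics/{n}0.png",viewer.camera(n)[:,:,::-1])
E
```

```text
{'clock': 0.0, 'eef_pos': array([ 0.13119074, -0.48185961,  0.24740452]), 'tool_rot': array([ 9.91179873e-01,  1.32519197e-01, -1.37017233e-04, -1.05031681e-03]), 'grip_width': 0.08521799503669324, 'ft_force': array([-0.50192019,  0.20011242,  0.5533022 ])}
scene {'fx': 471.06132658886315, 'fy': 471.06132658886315, 'cx': 274.44601773268903, 'cy': 206.84066412710078, 'eye': array([0.91589007, 0.87772028, 1.15679414]), 'rotation': array([ 0.19427941,  0.91839814, -0.33522452, -0.08015538])}
top {'fx': 416.2837614702995, 'fy': 416.2837614702995, 'cx': 278.55736845817944, 'cy': 213.79093928868377, 'eye': array([0.43554036, 0.10045278, 1.20814124]), 'rotation': array([ 0.70903507, -0.70379799,  0.03467183, -0.02712051])}
```

View pics/top0.png

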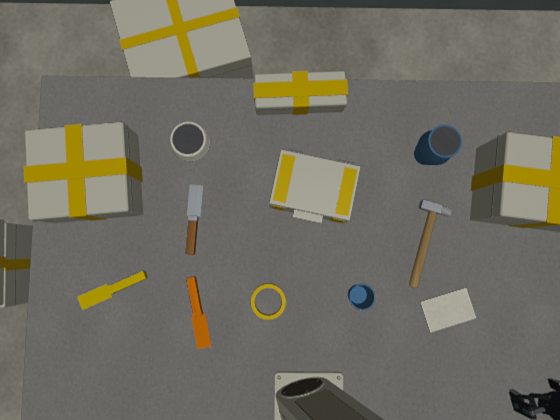

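View pics/scene0.png

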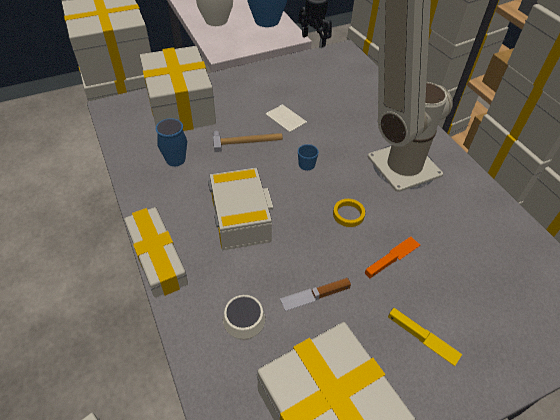

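The top view shows the steel and brown scraper at about (194,220), blade up, so towards +x. The box is centred at (315,185) with its ledge at (308,216). The pots are at (189,140) and (438,145). Next I'll enlarge the crops to measure.

```bash
cat > h.py <<'E'
import numpy as np, cv2
from scipy.spatial.transform import Rotation as R
def back(c,uv,z):
    uv=np.atleast_2d(uv).astype(float)
    d=np.c_[(uv[:,0]-c["cx"])/c["fx"],(uv[:,1]-c["cy"])/c["fy"],np.ones(len(uv))]
    d=R.from_quat(c["rotation"]).apply(d); e=np.array(c["eye"])
    return e+d*((z-e[2])/d[:,2])[:,None]
def proj(c,P):
    q=R.from_quat(c["rotation"]).inv().apply(np.atleast_2d(P)-c["eye"])
    return np.c_[c["fx"]*q[:,0]/q[:,2]+c["cx"],c["fy"]*q[:,1]/q[:,2]+c["cy"]]
E
python3 - <<'E'
from h import *
from workcell import viewer
im=cv2.imread("pics/top0.png")
c=viewer.calibration("top")
hsv=cv2.cvtColor(im,cv2.COLOR_BGR2HSV)
roi=im[205:262,178:210].astype(int)
m=((roi[:,:,2]-roi[:,:,0])>25).astype(np.uint8)
n,l,s,ce=cv2.connectedComponentsWithStats(m); k=1+s[1:,4].argmax()
pts=np.argwhere(l==k)[:,::-1]+[178,205]
W=back(c,pts,0.026)[:,:2]; r=cv2.minAreaRect(W.astype(np.float32)*1000); print("handle",r, W.mean(0))
u,S,v=np.linalg.svd(W-W.mean(0)); print(v[0])
print(sorted(map(tuple,pts[:,::-1]))[0::60])
A=cv2.resize(im[172:262,170:220],None,fx=6,fy=6,interpolation=cv2.INTER_CUBIC)
B=cv2.resize(im[140:230,265:365],None,fx=5,fy=5,interpolation=cv2.INTER_CUBIC)
o=np.zeros((540,800,3),np.uint8); o[:540,:300]=A; o[:450,300:800]=B; cv2.imwrite("pics/c1.png",o)
E
```

```text
handle ((471.3433532714844, 335.3037414550781), (26.148845672607422, 95.5358657836914), 86.19456481933594) [0.4713883  0.33527459]
[-0.99842526  0.05609807]
[(np.int64(220), np.int64(189)), (np.int64(227), np.int64(190)), (np.int64(233), np.int64(193)), (np.int64(240), np.int64(188)), (np.int64(246), np.int64(189)), (np.int64(253), np.int64(186))]
```

View pics/c1.png

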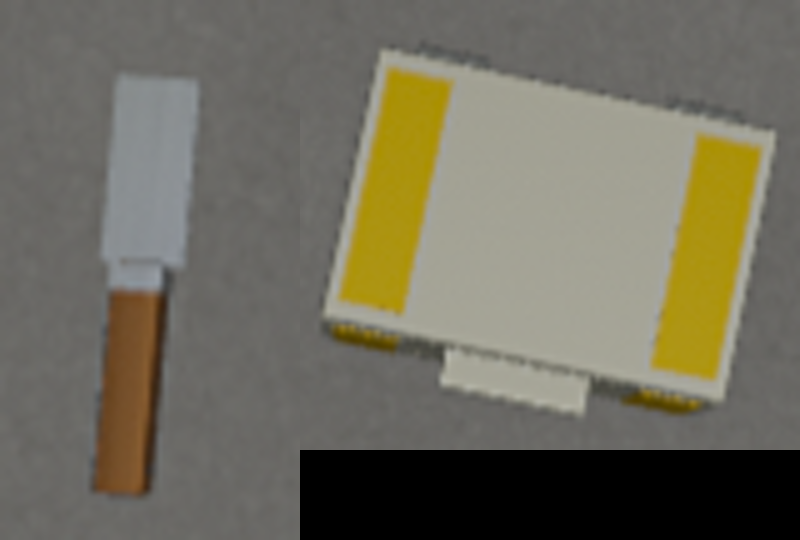

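```bash
python3 - <<'E'
from h import *
from workcell import viewer
c=viewer.calibration("top")
f=lambda p,s,o,x0:(np.array(p)-[x0,0]+.5)/s-.5+np.array(o)
L=back(c,f([(380,50),(775,131),(722,400),(325,318)],5,(265,140),300),.106)[:,:2]
print("lid",L.round(4), L.mean(0), [np.linalg.norm(L[i]-L[i-1]).round(4) for i in range(4)])
x=(L[0]-L[3]+L[1]-L[2]); yaw=np.arctan2(x[1],x[0]); y=L[0]-L[1]+L[3]-L[2]; print("yaw",yaw,np.arctan2(-y[0],y[1]))
le=back(c,f([(440,385),(585,414)],5,(265,140),300),.08)[:,:2]; print("ledge",le,le.mean(0))
r=np.array([np.cos(yaw),np.sin(yaw)]); print("ledge pred",L.mean(0)-r*.095)
b=back(c,f([(116,75),(199,80)],6,(170,172),0),.0143)[:,:2]; print("tip",b,b.mean(0))
h=back(c,f([(93,491),(148,493)],6,(170,172),0),.026)[:,:2]; print("hend",h,h.mean(0)); d=b.mean(0)-h.mean(0); print(np.linalg.norm(d),np.arctan2(d[1],d[0]))
print("grip", b.mean(0)-d/np.linalg.norm(d)*.115)
for n,p,z in(("low",(188.5,139),.085),("tall",(444,141),.15),("cup",(362,294),.05),("ring",(268,301),.0),("hammerhead",(435,207),.02)):print(n,back(c,p,z))
E
```

```text
lid [[ 0.7058  0.0847]
 [ 0.6635 -0.1282]
 [ 0.5181 -0.0985]
 [ 0.5603  0.1131]] [ 0.61195357 -0.00721566] [np.float64(0.1483), np.float64(0.217), np.float64(0.1484), np.float64(0.2157)]
yaw -0.19702510711305893 -0.19645508373014348
ledge [[ 0.52708953  0.05048664]
 [ 0.51188668 -0.02845189]] [0.51948811 0.01101737]
ledge pred [0.51879151 0.01138086]
tip [[0.62436051 0.34774017]
 [0.62227431 0.30778315]] [0.62331741 0.32776166]
hend [[0.42492937 0.35102976]
 [0.42417017 0.32521032]] [0.42454977 0.33812004]
0.19903735811534626 -0.05206590154488914
grip [0.50847325 0.33374653]
low [[0.73816199 0.33744726 0.085     ]]
tall [[ 0.72192027 -0.33988658  0.15      ]]
cup [[ 0.31728224 -0.14279808  0.05      ]]
ring [[0.29084859 0.11636695 0.        ]]
hammerhead [[ 0.56291928 -0.36252698  0.02      ]]
```

```bash
cat >> h.py <<'E'
def delta(P=None,Rt=None):
    """shift in tool axes to world P; rotvec in tool axes to rotation Rt"""
    from workcell import readout
    o=readout.get_obs(); r=R.from_quat(o["tool_rot"])
    print("t",round(o["clock"],2),"pos",o["eef_pos"].round(4),"axes x",r.as_matrix()[:,0].round(3),"z",r.as_matrix()[:,2].round(3),"w",round(o["grip_width"],4),"F",o["ft_force"].round(1),"j",o["joint_pos"].round(2))
    if P is not None: print("shift",r.inv().apply(np.array(P)-o["eef_pos"]).round(4))
    if Rt is not None: print("turn",(r.inv()*Rt).as_rotvec().round(4))
def down(yaw): # tool down, tool x at yaw
    return R.from_euler("z",yaw)*R.from_rotvec([np.pi,0,0])
E
python3 -m crank '0.0257 -0.0306 0 0 0 0.12 -1;0.0257 -0.0306 0 0 0 0 -1;0.0257 -0.0306 0 0 0 0 -1'; python3 -c "
from h import *
delta([.515,.3335,.15],down(-.052)); delta(None,down(-.052+np.pi))"
```

```text
clock: 0.35
eef_pos: [0.1887, -0.3804, 0.2443]
tool_rot: [0.998, 0.065, -0.001, -0.002]
ft_force: [1.0, -0.6, -0.0]
grip_width: 0.0857
t 0.35 pos [ 0.1887 -0.3804  0.2443] axes x [ 0.992  0.129 -0.002] z [-0.003  0.003 -1.   ] w 0.0857 F [ 1.  -0.6 -0. ] j [-1.11  0.1  -0.18  1.3  -0.    1.9 ]
shift [ 0.4158 -0.6657  0.0955]
turn [-0.0031  0.0027  0.1811]
t 0.35 pos [ 0.1887 -0.3804  0.2443] axes x [ 0.992  0.129 -0.002] z [-0.003  0.003 -1.   ] w 0.0857 F [ 1.  -0.6 -0. ] j [-1.11  0.1  -0.18  1.3  -0.    1.9 ]
turn [-0.0041 -0.0047 -2.9605]
```

```bash
r='0 0 0 0 0 -0.12 -1'; python3 -m crank '0 0 0 0 0 -0.12 -1;0 0 0 0 0 -0.12 -1;0 0 0 0 0 -0.12 -1;0 0 0 0 0 -0.12 -1;0 0 0 0 0 -0.12 -1;0 0 0 0 0 -0.12 -1;0 0 0 0 0 -0.12 -1;0 0 0 0 0 -0.12 -1;0 0 0 0 0 -0.12 -1;0 0 0 0 0 -0.12 -1;0 0 0 0 0 -0.12 -1;0 0 0 0 0 -0.12 -1;0 0 0 0 0 -0.12 -1;0 0 0 0 0 -0.12 -1;0 0 0 0 0 -0.12 -1;0 0 0 0 0 -0.12 -1;0 0 0 0 0 -0.12 -1;0 0 0 0 0 -0.12 -1;0 0 0 0 0 -0.12 -1;0 0 0 0 0 -0.12 -1'; python3 -c "
from h import *
delta([.515,.3335,.15],down(-.052+np.pi))"
```

```text
clock: 2.02
eef_pos: [0.1893, -0.3648, 0.2359]
tool_rot: [0.253, 0.967, 0.011, -0.009]
ft_force: [0.4, -0.2, 0.1]
grip_width: 0.0852
t 2.02 pos [ 0.1893 -0.3648  0.2359] axes x [-0.872  0.489  0.023] z [-0.012  0.026 -1.   ] w 0.0852 F [ 0.4 -0.2  0.1] j [-1.09  0.09 -0.21  1.3   0.   -0.58]
shift [0.0556 0.7668 0.1001]
turn [ 0.0218 -0.0189 -0.4594]
```

```bash
python3 -m crank '0 0 0 0.006 -0.005 -0.115 -1;0 0 0 0.006 -0.005 -0.115 -1;0 0 0 0.006 -0.005 -0.115 -1;0 0 0 0 0 -0.115 -1;-0.016 0.038 0 0 0 0 -1;-0.016 0.038 0 0 0 0 -1;-0.016 0.038 0 0 0 0 -1;-0.016 0.038 0 0 0 0 -1;-0.016 0.038 0 0 0 0 -1;-0.016 0.038 0 0 0 0 -1;-0.016 0.038 0 0 0 0 -1;-0.016 0.038 0 0 0 0 -1;-0.016 0.038 0 0 0 0 -1;-0.016 0.038 0 0 0 0 -1;-0.016 0.038 0 0 0 0 -1;-0.016 0.038 0 0 0 0 -1;-0.016 0.038 0 0 0 0 -1;-0.016 0.038 0 0 0 0 -1;-0.016 0.038 0 0 0 0 -1;-0.016 0.038 0 0 0 0 -1'; python3 -c "
from h import *
delta([.515,.3335,.15],down(-.052+np.pi))"
```

```text
clock: 3.68
eef_pos: [0.4597, 0.2419, 0.2317]
tool_rot: [0.019, 1.0, 0.002, -0.004]
ft_force: [1.9, -0.5, 0.3]
grip_width: 0.0854
t 3.68 pos [0.4597 0.2419 0.2317] axes x [-0.999  0.039  0.008] z [-0.008  0.004 -1.   ] w 0.0854 F [ 1.9 -0.5  0.3] j [0.48 0.29 0.03 1.31 0.01 0.52]
shift [-0.0523  0.0934  0.0816]
turn [ 0.0034 -0.0078  0.0134]
```

```bash
python3 -m crank '-0.014 0.025 0.02 0.003 -0.008 0.013 -1;-0.014 0.025 0.02 0 0 0 -1;-0.014 0.025 0.02 0 0 0 -1;-0.01 0.018 0.02 0 0 0 -1;0 0 0 0 0 0 -1'; python3 - <<'E'
from h import *
from workcell import viewer
delta([.515,.3335,.15],down(-.052+np.pi))
c=viewer.calibration("wrist"); im=viewer.camera("wrist")[:,:,::-1].copy()
G=np.array([.5085,.33375,.013]); d=np.array([np.cos(.052),-np.sin(.052),0])
for P,k in((G+.115*d,(0,0,255)),(G,(0,255,0)),(G+[0,0,.013]-.085*d,(255,0,0))):
    u=proj(c,P)[0]; print(u.round(1)); cv2.circle(im,tuple(int(v) for v in u),4,k,1)
cv2.imwrite("pics/w1.png",im)
E
```

```text
clock: 4.1
eef_pos: [0.5198, 0.3464, 0.1459]
tool_rot: [0.021, 1.0, 0.001, 0.001]
ft_force: [-0.7, -0.4, -0.3]
grip_width: 0.0856
t 4.1 pos [0.5198 0.3464 0.1459] axes x [-0.999  0.043 -0.003] z [ 0.003  0.003 -1.   ] w 0.0856 F [-0.7 -0.4 -0.3] j [0.59 0.54 0.18 1.21 0.   0.63]
shift [ 0.0042 -0.013  -0.0041]
turn [0.003  0.0027 0.0092]
[262.9 302.2]
[262.1 196.6]
[260.6  96.6]
```

View pics/w1.png

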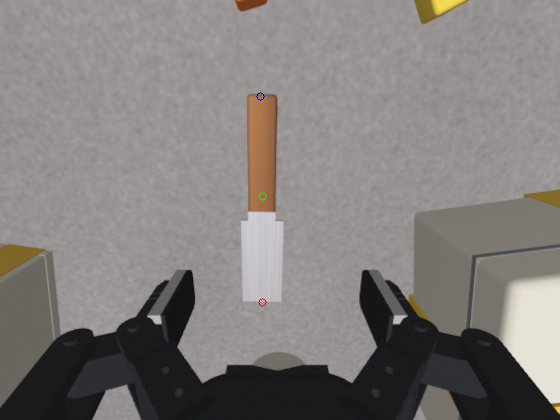

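```bash
python3 -m crank '0.003 -0.013 0 0.003 0.003 0.009 -1;0 0 0.03 0 0 0 -1;0 0 0.03 0 0 0 -1;0 0 0.025 0 0 0 -1;0 0 0.01 0 0 0 -1;0 0 0 0 0 0 -1'; python3 -c "
from h import *
delta([.5165,.3333,.021],down(-.052+np.pi))"
```

```text
clock: 4.65
eef_pos: [0.5161, 0.3295, 0.0544]
tool_rot: [0.027, 1.0, 0.0, 0.002]
ft_force: [0.1, 0.1, 0.0]
grip_width: 0.0853
t 4.65 pos [0.5161 0.3295 0.0544] axes x [-0.999  0.054 -0.004] z [ 0.004  0.    -1.   ] w 0.0853 F [0.1 0.1 0. ] j [ 0.57  0.6   0.02  0.99 -0.    0.62]
shift [-0.0001  0.0038  0.0334]
turn [ 0.0005  0.0036 -0.0023]
```

```bash
python3 -m crank '0 0.004 0.015 0 0.004 -0.002 -1;0 0 0.012 0 0 0 -1;0 0 0.006 0 0 0 -1;0 0 0 0 0 0 -1'; python3 -c "
from h import *
delta([.5165,.3333,.021],down(-.052+np.pi))"
```

```text
clock: 4.98
eef_pos: [0.5187, 0.3342, 0.0235]
tool_rot: [0.027, 1.0, 0.002, 0.002]
ft_force: [0.5, -0.4, -0.1]
grip_width: 0.0854
t 4.98 pos [0.5187 0.3342 0.0235] axes x [-0.999  0.053 -0.004] z [ 0.005  0.004 -1.   ] w 0.0854 F [ 0.5 -0.4 -0.1] j [0.57 0.64 0.01 0.93 0.   0.63]
shift [ 0.0022 -0.0011  0.0025]
turn [ 0.0041  0.0043 -0.0014]
```

```bash
python3 -m crank '0.002 -0.001 0.002 0.004 0.004 0 -1;0 0 0 0 0 0 1;0 0 0 0 0 0 1;0 0 0 0 0 0 1;0 0 0 0 0 0 1;0 0 0 0 0 0 1;0 0 0 0 0 0 1;0 0 0 0 0 0 1;0 0 0 0 0 0 1;0 0 0 0 0 0 1;0 0 0 0 0 0 1'; python3 -c "
from h import *
delta([.5165,.3333,.021],down(-.052+np.pi))"
```

```text
clock: 5.9
eef_pos: [0.5182, 0.3347, 0.0243]
tool_rot: [0.026, 1.0, 0.001, 0.002]
ft_force: [-0.1, 0.2, 0.9]
grip_width: 0.0229
t 5.9 pos [0.5182 0.3347 0.0243] axes x [-0.999  0.053 -0.004] z [ 0.004  0.002 -1.   ] w 0.0229 F [-0.1  0.2  0.9] j [ 0.57  0.64  0.01  0.93 -0.    0.63]
shift [ 0.0017 -0.0015  0.0033]
turn [ 0.0026  0.0042 -0.0009]
```

```bash
python3 -m crank '0 0 -0.015 0 0 0 1;0 0 -0.025 0 0 0 1;0 0 -0.03 0 0 0 1;0 0 -0.03 0 0 0 1;0.015 0 0 0 0 0 1;0.03 0 0 0 0 0 1;0.03 0 0 0 0 0 1;0.02 -0.02 0 0 0 0 1;0.01 -0.03 0 0 0 0 1;0 -0.03 0 0 0 0 1;0 -0.03 0 0 0 0 1;0 -0.03 0 0 0 0 1;0 -0.03 0 0 0 0 1;0 -0.03 0 0 0 0 1;0 -0.03 0 0 0 0.04 1;0 -0.02 0 0 0 0.04 1;0 -0.01 0 0 0 0.04 1;0 0 0 0 0 0 1'; python3 -c "
from h import *
delta([.40,.035,.097],down(-.197+np.pi))"
```

```text
clock: 7.4
eef_pos: [0.3886, 0.071, 0.1244]
tool_rot: [0.087, 0.996, 0.001, 0.001]
ft_force: [-0.1, 0.2, -1.4]
grip_width: 0.0223
t 7.4 pos [0.3886 0.071  0.1244] axes x [-0.985  0.173 -0.001] z [ 0.002  0.002 -1.   ] w 0.0223 F [-0.1  0.2 -1.4] j [ 0.18  0.14 -0.47  0.96  0.    0.35]
shift [-0.0174 -0.0335  0.0274]
turn [0.0022 0.0014 0.0236]
```

```bash
python3 -m crank '-0.007 -0.017 0.012 0.002 0.001 0.024 1;-0.008 -0.015 0.012 0 0 0 1;0 -0.003 0.004 0 0 0 1;0 0 0 0 0 0 1'; python3 - <<'E'
from h import *
from workcell import viewer,readout
delta([.40,.035,.097],down(-.197+np.pi))
o=readout.get_obs(); Rt=R.from_quat(o["tool_rot"])
c=viewer.calibration("wrist"); im=viewer.camera("wrist")[:,:,::-1].copy()
C=np.array([.612,-.0072,0]); r=np.array([.9807,-.1957,0]); l=np.array([.1957,.9807,0])
Q=[C-.075*r+.04*l+[0,0,.08],C-.075*r-.04*l+[0,0,.08],C-.095*r-.04*l+[0,0,.08],C-.095*r+.04*l+[0,0,.08]]
T=[o["eef_pos"]+Rt.apply([-.105,s,.011]) for s in(-.0214,-.0014,.0186)]
for P,k in[(q,(0,0,255)) for q in Q]+[(q,(0,255,0)) for q in T]:
    cv2.circle(im,tuple(int(v) for v in proj(c,P)[0]),4,k,1)
cs=viewer.calibration("scene"); s=viewer.camera("scene")[:,:,::-1].copy()
S=s.copy()
for P,k in[(q,(0,0,255)) for q in Q]+[(q,(0,255,0)) for q in T]:
    cv2.circle(s,tuple(int(v) for v in proj(cs,P)[0]),1,k,-1)
crop=cv2.resize(s[130:250,200:400],None,fx=2.8,fy=2.8,interpolation=cv2.INTER_CUBIC)
out=np.zeros((600,800,3),np.uint8); w=cv2.resize(im[150:],None,fx=.9,fy=.9); out[:w.shape[0],:w.shape[1]]=w; out[250:250+336,240:800]=crop
cv2.imwrite("pics/w2.png",out)
E
```

```text
clock: 7.73
eef_pos: [0.3984, 0.0338, 0.0967]
tool_rot: [0.098, 0.995, 0.001, 0.002]
ft_force: [-0.0, 0.3, -1.7]
grip_width: 0.0226
t 7.73 pos [0.3984 0.0338 0.0967] axes x [-0.981  0.194 -0.004] z [ 0.004  0.003 -1.   ] w 0.0226 F [-0.   0.3 -1.7] j [ 0.08  0.18 -0.5   0.88  0.    0.28]
shift [-0.0013  0.0015 -0.0003]
turn [0.0034 0.0037 0.0013]
```

View pics/w2.png

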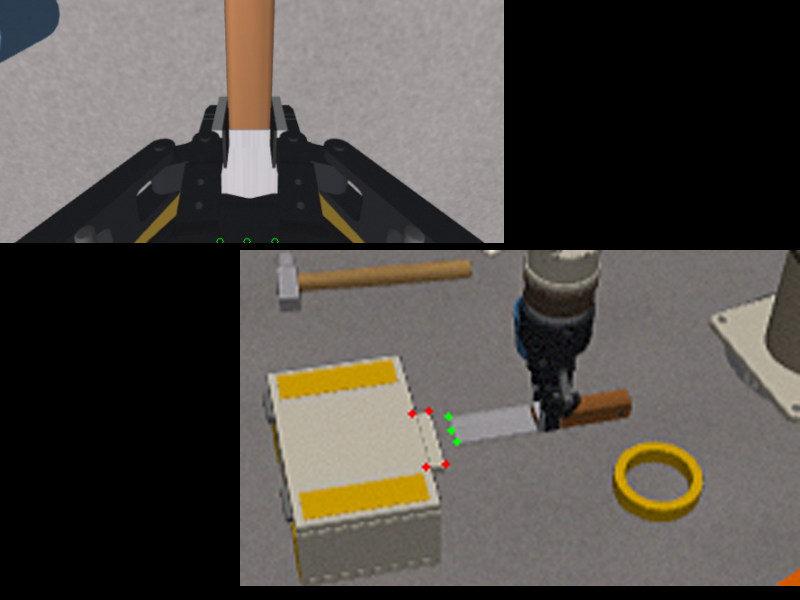

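```bash
python3 -m crank '-0.01 0.001 0 0.003 0.004 0.001 1;-0.012 0 0 0 0 0 1;-0.012 0 0 0 0 0 1;-0.008 0 0 0 0 0 1;0 0 0 0 0 0 1'; python3 -c "
from h import *
delta([.40,.035,.097],down(-.197+np.pi))"
```

```text
clock: 8.25
eef_pos: [0.4422, 0.0323, 0.0997]
tool_rot: [0.093, 0.996, 0.002, 0.001]
ft_force: [0.1, -0.2, -0.7]
grip_width: 0.0227
t 8.25 pos [0.4422 0.0323 0.0997] axes x [-0.983  0.186 -0.003] z [ 0.003  0.003 -1.   ] w 0.0227 F [ 0.1 -0.2 -0.7] j [ 0.07  0.26 -0.39  0.92  0.    0.26]
shift [ 0.042  -0.0052  0.0026]
turn [0.0035 0.0025 0.0102]
```

```bash
python3 -m crank '0 -0.005 0.003 0.003 0.002 0.01 1;0 0 0 0 0 0 1'; python3 -c "
from h import *
delta([.474,.0205,.097],down(-.197+np.pi))"
```

```text
clock: 8.42
eef_pos: [0.4412, 0.0284, 0.0969]
tool_rot: [0.098, 0.995, 0.0, 0.0]
ft_force: [-0.5, -0.9, -1.5]
grip_width: 0.0224
t 8.42 pos [0.4412 0.0284 0.0969] axes x [-0.981  0.194 -0.   ] z [ 0.001  0.    -1.   ] w 0.0224 F [-0.5 -0.9 -1.5] j [ 0.06  0.26 -0.4   0.91  0.    0.26]
shift [-0.0337 -0.0013 -0.0001]
turn [0.0005 0.0004 0.0016]
```

```bash
python3 -m crank '-0.011 -0.001 0 0 0 0 1;-0.011 0 0.001 0 0 0 1;-0.01 0 0.001 0 0 0 1;0 0 0 0 0 0 1'; python3 -c "
from h import *
delta([.474,.0205,.097],down(-.197+np.pi))"
```

```text
clock: 8.75
eef_pos: [0.4737, 0.0208, 0.0947]
tool_rot: [0.097, 0.995, 0.0, -0.0]
ft_force: [1.6, -0.3, -2.1]
grip_width: 0.0227
t 8.75 pos [0.4737 0.0208 0.0947] axes x [-0.981  0.193  0.   ] z [-0.     0.001 -1.   ] w 0.0227 F [ 1.6 -0.3 -2.1] j [ 0.04  0.32 -0.32  0.93  0.    0.24]
shift [-0.0003 -0.0002 -0.0023]
turn [ 0.0005 -0.0002  0.0023]
```

```bash
python3 -m crank '0 0 -0.007 0 0 0 1;0 0 -0.01 0 0 0 1;-0.001 0 -0.01 0 0 0 1;-0.002 0 -0.01 0 0 0 1;-0.003 0 -0.009 0 0 0 1;0 0 0 0 0 0 1'; python3 - <<'E'
from h import *
from workcell import viewer
delta([.474,.0205,.097],down(-.197+np.pi))
s=viewer.camera("scene")[:,:,::-1]
cv2.imwrite("pics/s3.png",cv2.resize(s[110:260,190:360],None,fx=3.5,fy=3.5,interpolation=cv2.INTER_CUBIC))
E
```

```text
clock: 9.25
eef_pos: [0.4769, 0.0192, 0.1403]
tool_rot: [0.098, 0.995, 0.0, -0.006]
ft_force: [0.3, -0.7, -1.7]
grip_width: 0.0226
t 9.25 pos [0.4769 0.0192 0.1403] axes x [-0.981  0.195  0.012] z [-0.012  0.002 -1.   ] w 0.0226 F [ 0.3 -0.7 -1.7] j [ 0.04  0.28 -0.23  1.07  0.    0.23]
shift [0.0026 0.0007 0.0434]
turn [-0.0004 -0.012   0.001 ]
```

View pics/s3.png

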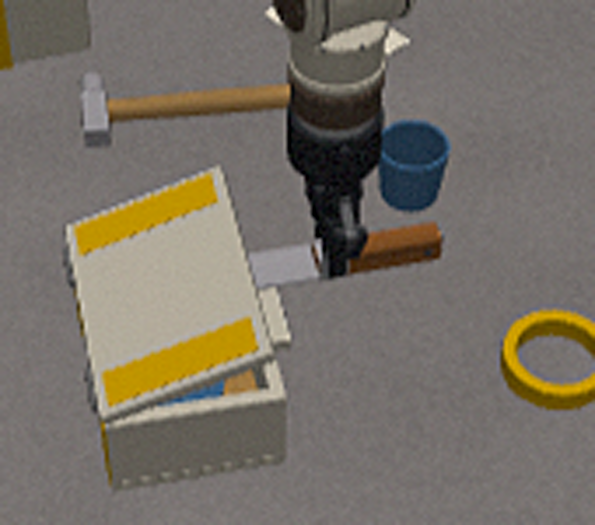

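```bash
python3 -m crank '-0.004 0 -0.009 0 -0.012 0 1;-0.004 0 -0.009 0 -0.004 0 1;-0.005 0 -0.008 0 -0.004 0 1;-0.006 0 -0.008 0 -0.004 0 1;-0.007 0 -0.007 0 -0.003 0 1;-0.007 0 -0.007 0 -0.003 0 1;0 0 0 0 0 0 1'; python3 -c "
from h import *
delta(None,down(-.197+np.pi))
from workcell import readout
o=readout.get_obs(); t=o['eef_pos']+R.from_quat(o['tool_rot']).apply([-.105,-.0014,.0098]); q=t-[.6855,-.0219,.092]; a=q@[.9807,-.1957,0]
print('tip rel hinge',a,q[2],'rad',np.hypot(a,q[2]),'ang',np.degrees(np.arctan2(q[2],-a)))"
```

```text
clock: 9.88
eef_pos: [0.5068, 0.0125, 0.1898]
tool_rot: [0.098, 0.995, -0.002, 0.005]
ft_force: [-0.1, 0.7, -2.7]
grip_width: 0.0228
t 9.88 pos [0.5068 0.0125 0.1898] axes x [-0.981  0.194 -0.01 ] z [ 0.009 -0.004 -1.   ] w 0.0228 F [-0.1  0.7 -2.7] j [ 0.03  0.28 -0.1   1.18 -0.    0.22]
turn [-0.0022  0.0098  0.0014]
tip rel hinge -0.07692560001190538 0.08907355553348636 rad 0.11769301692355726 ang 49.18549147489191
```

```bash
cat > tip.py <<'E'
from h import *
from workcell import readout
delta(None,down(-.197+np.pi))
o=readout.get_obs(); t=o['eef_pos']+R.from_quat(o['tool_rot']).apply([-.105,-.0014,.0098]); q=t-[.6855,-.0219,.092]; a=q@[.9807,-.1957,0]
print('tip rel hinge',a,q[2],'rad',np.hypot(a,q[2]),'ang',np.degrees(np.arctan2(q[2],-a)))
E
python3 -m crank '-0.010 0 -0.0075 0 0.005 0 1;-0.0105 0 -0.0065 0 0 0 1;-0.011 0 -0.005 0 0 0 1;-0.0115 0 -0.004 0 0 0 1;-0.012 0 -0.003 0 0 0 1;-0.0123 0 -0.0015 0 0 0 1;0 0 0 0 0 0 1'; python3 tip.py
```

```text
clock: 10.47
eef_pos: [0.5723, -0.0012, 0.2202]
tool_rot: [0.098, 0.995, -0.002, -0.0]
ft_force: [0.4, -0.4, -1.0]
grip_width: 0.023
t 10.47 pos [ 0.5723 -0.0012  0.2202] axes x [-0.981  0.195  0.   ] z [-0.001 -0.003 -1.   ] w 0.023 F [ 0.4 -0.4 -1. ] j [-0.    0.4   0.15  1.33 -0.    0.2 ]
turn [-0.0034 -0.0004  0.001 ]
tip rel hinge -0.010088316883206473 0.11837575960933672 rad 0.1188048593308517 ang 85.12886185261306
```

```bash
python3 -m crank '-0.011 0 0 0 0 0 1;-0.011 0 0.001 0 0 0 1;-0.011 0 0.001 0 0 0 1;0 0 0 0 0 0 1'; python3 tip.py; python3 - <<'E'
from h import *
from workcell import viewer
s=viewer.camera("scene")[:,:,::-1]
cv2.imwrite("pics/s4.png",cv2.resize(s[90:260,190:360],None,fx=3.3,fy=3.3,interpolation=cv2.INTER_CUBIC))
E
```

```text
clock: 10.8
eef_pos: [0.6042, -0.0077, 0.2192]
tool_rot: [0.098, 0.995, -0.002, -0.001]
ft_force: [1.1, -0.2, -1.0]
grip_width: 0.0227
t 10.8 pos [ 0.6042 -0.0077  0.2192] axes x [-0.981  0.195  0.001] z [-0.002 -0.003 -1.   ] w 0.0227 F [ 1.1 -0.2 -1. ] j [-0.01  0.46  0.25  1.36 -0.    0.19]
turn [-0.0037 -0.001   0.0008]
tip rel hinge 0.022440424288421672 0.1173470252270139 rad 0.11947341533526955 ang 100.82604196971894
```

View pics/s4.png

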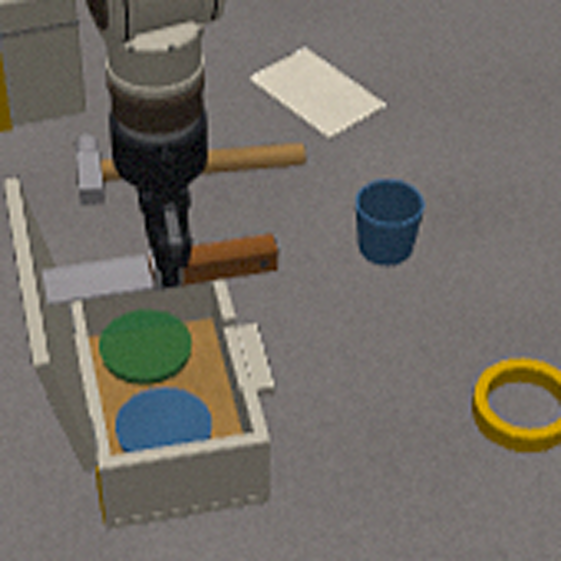

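```bash
python3 -m crank '0.01 0 0 0 0 0 1;0.02 0 0 0 0 0 1;0.03 0 0 0 0 0 1;0.03 0 0 0 0 0 1;0.03 0 0 0 0 0 1;0.03 0 0 0 0 0 1;0.03 0 0 0 0 0 1;0.02 0.005 0.01 0 0 0 1;0 0.02 0.015 0 0 -0.035 1;0 0.03 0.015 0 0 -0.035 1;0 0.03 0.015 0 0 -0.035 1;0 0.03 0.015 0 0 -0.03 1;0 0.03 0.015 0 0 0 1;0 0.03 0 0 0 0 1;0 0.03 0 0 0 0 1;0 0.03 0 0 0 0 1;0 0.03 0 0 0 0 1;0 0.02 0 0 0 0 1;0 0 0 0 0 0 1'; python3 -c "
from h import *
delta([.505,.335,.06],down(-.052+np.pi))"
```

```text
clock: 12.43
eef_pos: [0.4156, 0.3267, 0.1368]
tool_rot: [0.029, 1.0, 0.001, 0.012]
ft_force: [1.3, 0.2, -1.6]
grip_width: 0.0225
t 12.43 pos [0.4156 0.3267 0.1368] axes x [-0.998  0.058 -0.025] z [ 0.025  0.001 -1.   ] w 0.0225 F [ 1.3  0.2 -1.6] j [ 0.67  0.36 -0.14  1.06 -0.01  0.73]
shift [-0.0868  0.0132  0.079 ]
turn [ 0.0023  0.0248 -0.0057]
```

```bash
python3 -m crank '-0.02 0.004 0 0.002 0.025 -0.006 1;-0.03 0.005 0 0 0 0 1;-0.03 0.005 0.015 0 0 0 1;-0.005 0 0.025 0 0 0 1;0 0 0.02 0 0 0 1;0 0 0.01 0 0 0 1;0 0 0 0 0 0 1'; python3 -c "
from h import *
delta([.505,.335,.028],down(-.052+np.pi))"
```

```text
clock: 13.02
eef_pos: [0.501, 0.336, 0.069]
tool_rot: [0.023, 1.0, 0.001, 0.002]
ft_force: [-0.4, -0.1, -1.2]
grip_width: 0.0226
t 13.02 pos [0.501 0.336 0.069] axes x [-0.999  0.045 -0.005] z [ 0.005  0.002 -1.   ] w 0.0226 F [-0.4 -0.1 -1.2] j [ 0.59  0.57  0.01  1.01 -0.    0.64]
shift [-0.0039 -0.0009  0.041 ]
turn [0.0024 0.0046 0.0067]
```

```bash
python3 -m crank '0 0 0.015 0.002 0.004 0 1;0 0 0.012 0 0 0 1;0 0 0.008 0 0 0 1;0 0 0 0 0 0 1'; python3 -c "
from h import *
delta([.505,.335,.028],down(-.052+np.pi))"
```

```text
clock: 13.35
eef_pos: [0.5001, 0.3352, 0.036]
tool_rot: [0.023, 1.0, 0.001, 0.001]
ft_force: [-0.4, -0.3, -1.5]
grip_width: 0.0226
t 13.35 pos [0.5001 0.3352 0.036 ] axes x [-0.999  0.045 -0.002] z [ 0.003  0.001 -1.   ] w 0.0226 F [-0.4 -0.3 -1.5] j [ 0.59  0.6  -0.03  0.94 -0.    0.64]
shift [-0.0049  0.0001  0.0081]
turn [0.0014 0.0025 0.0068]
```

```bash
python3 -m crank '0 0 0.006 0 0.002 0 1;0 0 0.002 0 0 0 1;0 0 0 0 0 0 1'; python3 -m crank '0 0 0.003 0 0 0 1;0 0 0 0 0 0 1'; python3 -m crank '0 0 0.002 0 0 0 1;0 0 0 0 0 0 1'
```

```text
clock: 13.6
eef_pos: [0.5004, 0.3358, 0.0294]
tool_rot: [0.022, 1.0, 0.001, 0.001]
ft_force: [-0.4, -0.4, -1.1]
grip_width: 0.0229
clock: 13.77
eef_pos: [0.5009, 0.3363, 0.0272]
tool_rot: [0.022, 1.0, 0.002, 0.002]
ft_force: [-0.8, 0.1, -1.8]
grip_width: 0.0228
clock: 13.93
eef_pos: [0.5014, 0.3366, 0.0256]
tool_rot: [0.022, 1.0, 0.002, 0.002]
ft_force: [0.1, -0.0, -0.9]
grip_width: 0.0231
```

```bash
python3 -m crank '0 0 0.002 0 0 0 1;0 0 0 0 0 0 1';python3 -m crank '0 0 0.001 0 0 0 1;0 0 0 0 0 0 1'
```

```text
clock: 14.1
eef_pos: [0.502, 0.3371, 0.0245]
tool_rot: [0.022, 1.0, 0.003, 0.003]
ft_force: [-0.2, -0.7, -1.5]
grip_width: 0.0226
clock: 14.27
eef_pos: [0.5023, 0.3373, 0.0246]
tool_rot: [0.022, 1.0, 0.003, 0.004]
ft_force: [0.1, 0.0, -1.6]
grip_width: 0.0228
```

```bash
python3 -m crank '0 0 0.002 -0.003 0.003 0 1;0 0 0 0 0 0 1';python3 -m crank '0 0 0.002 0 0 0 1;0 0 0 0 0 0 1'
```

```text
clock: 14.43
eef_pos: [0.5026, 0.3375, 0.0249]
tool_rot: [0.022, 1.0, 0.005, 0.003]
ft_force: [0.2, -0.1, -1.0]
grip_width: 0.0227
clock: 14.6
eef_pos: [0.5032, 0.3379, 0.0246]
tool_rot: [0.022, 1.0, 0.006, 0.004]
ft_force: [-0.3, -0.9, -2.0]
grip_width: 0.0229
```

```bash
python3 -m crank '0 0 0.004 0 0 0 1;0 0 0.002 0 0 0 1'; python3 - <<'E'
from h import *
from workcell import readout,viewer
delta([.505,.335,.024],down(-.052+np.pi))
o=readout.get_obs(); print(o["tau"].round(2), o["ft_torque"].round(2))
w=viewer.camera("wrist")[:,:,::-1]; s=viewer.camera("scene")[:,:,::-1]
out=np.zeros((420,800,3),np.uint8); out[:210,:280]=cv2.resize(w,None,fx=.5,fy=.5)
out[:, 290:800]=cv2.resize(s[255:339,270:372],None,fx=5,fy=5,interpolation=cv2.INTER_CUBIC)
cv2.imwrite("pics/s5.png",out)
E
```

```text
clock: 14.77
eef_pos: [0.5037, 0.3382, 0.0244]
tool_rot: [0.022, 1.0, 0.007, 0.005]
ft_force: [-3.6, -2.3, 7.4]
grip_width: 0.0227
t 14.77 pos [0.5037 0.3382 0.0244] axes x [-0.999  0.044 -0.009] z [ 0.01   0.013 -1.   ] w 0.0227 F [-3.6 -2.3  7.4] j [ 0.59  0.62 -0.04  0.9   0.01  0.63]
shift [-0.0015 -0.0031  0.0003]
turn [0.0134 0.009  0.008 ]
[ 5.000e-02 -4.628e+01  2.165e+01 -2.060e+00  3.000e-02  2.000e-02] [-0.66  0.97 -0.01]
```

View pics/s5.png

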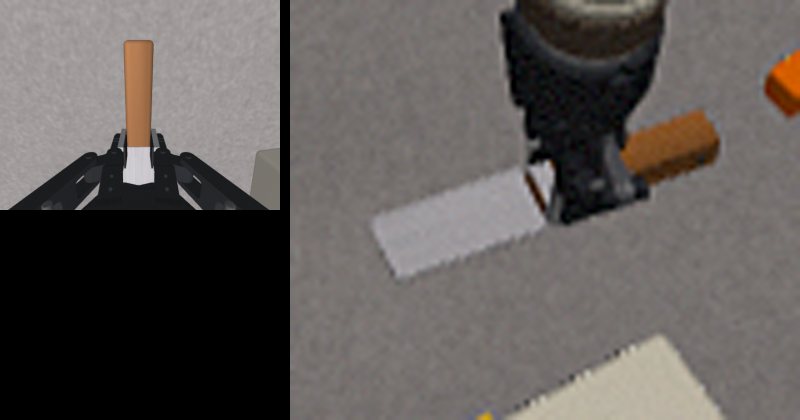

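```bash
python3 -m crank '0 0 0 0.013 0.009 0 1;0 0 0 0 0 0 1;0 0 0 0 0 0 0;0 0 0 0 0 0 -1;0 0 0 0 0 0 -1;0 0 0 0 0 0 -1;0 0 0 0 0 0 -1;0 0 0 0 0 0 -1;0 0 0 0 0 0 -1;0 0 0 0 0 0 -1'; python3 -m crank '0 0 -0.01 0 0 0 -1;0 0 -0.03 0 0 0 -1;0 0 -0.04 0 0 0 -1;0 0 -0.04 0 0 0 -1;0 0 -0.04 0 0 0 -1;0.03 0 -0.03 0 0 0 -1;0.04 0 0 0 0 0 -1;0.04 0 0 0 0 0 -1;0.04 0 0 0 0 0 -1;0 0 0 0 0 0 -1'; python3 - <<'E'
from h import *
from workcell import viewer
s=viewer.camera("scene")[:,:,::-1]; t=viewer.camera("top")[:,:,::-1]
out=np.zeros((420,800,3),np.uint8); out[:,:430]=s[:,60:490]; out[:270,440:]=t[80:350,150:510]
cv2.imwrite("pics/s6.png",out)
E
```

```text
clock: 15.7
eef_pos: [0.5037, 0.338, 0.0222]
tool_rot: [0.022, 1.0, 0.0, 0.0]
ft_force: [0.3, -0.6, 0.9]
grip_width: 0.0857
clock: 16.53
eef_pos: [0.352, 0.3437, 0.2254]
tool_rot: [0.025, 1.0, 0.003, 0.001]
ft_force: [-0.1, -0.6, 0.2]
grip_width: 0.0851
```

View pics/s6.png

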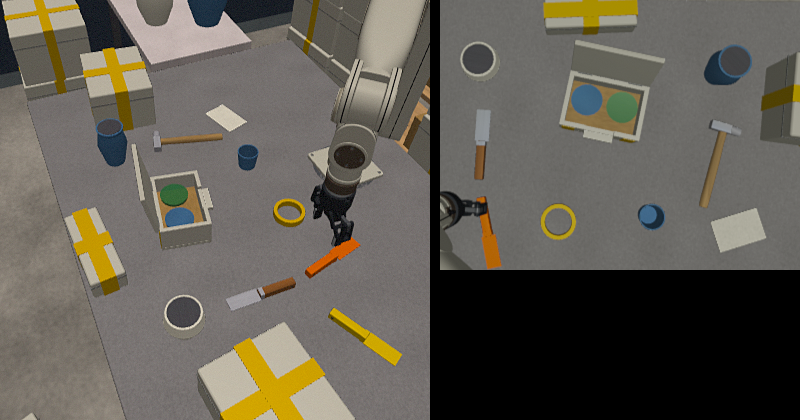

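The pictures show the lid standing open past upright and the scraper flat on the table at about (482,143) in the top view. The pots are where they were, and the arm is clear of everything.

```bash
python3 -c "
from workcell import order; print(order.job_done())"
```

```text
the job is handed in; nothing more can be done
None
```

I picked up the scraper, pushed its blade about 40 mm into the slot and swung the lid open. I then drew the blade out, laid the scraper flat near where it started, and let go. I handed the job in at about 16.6 s of the 64 s allowed.

- **Lid:** The blade tip's path puts the lid at about 100° (1.75 rad). The last pictures, taken with the arm withdrawn, show it still standing past upright by itself.
- **Scraper:** It lies flat on the table, clear of the box, with the gripper open and the arm about 0.2 m above the table. The scraper was pressed on the table with about 7 N before I let go.
- **Pots:** Both look unmoved in the before and after pictures. I judged this by eye and did not measure it.
- **Forces:** I read the wrist force only at the end of each move. Apart from the 7 N set-down, it stayed below about 3 N.
- **Where checks disagreed:** While inserting the blade, the tool drifted 3 mm high and about 5 mm sideways, which I corrected before it entered the slot. At the set-down, the height stopped falling at about 24.5 mm before the force showed contact. I pressed a little further to be sure, and that tilted the tool by about 0.01 rad, which I took out before opening the gripper.

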